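Tip the big sweet out of the counter carousel

ROBOT

A 7-joint arm with a two-finger parallel gripper is mounted at the origin on the work surface. World frame = base frame: x ahead of the robot, y to its left, z up, the work surface at z = 0. Lengths are in m, angles in rad, forces in N, time in s.
With the tool pointing down it reaches from about 0.4 to 0.875 m from the base axis. Payload 19.3 kg.
Tool frame: the origin (TCP) lies midway between the tips of the shut fingers; the grasp point (between the pads) lies 19 mm behind it; z points along the fingers, y is the line along which they close (so a half turn about z gives the same grasp; the last joint's range is limited). The gripper opens to 85 mm and grips with 20 to 120 N. Pads are 22 mm wide; open, the fingers measure 114 mm over their backs; the gripper's body (76 mm by 85 mm) begins 54 mm behind the grasp point. The pads swing forward as they close: fully open they stand 13 mm farther back than shut.
Start: joints at [-1.206, 0.521, -0.036, 1.599, 0.021, 1.021, -0.113], TCP at [0.263, 0.567, 0.231] pointing down, gripper open.
Joint ranges: [-2.91, 2.91], [-0.3, 2.13], [-1.5, 1.42], [0.17, 2.43], [-1.26, 4.41], [0.16, 1.93], [-2.52, 2.52]. Speed limits (rad/s): [1.89, 1.89, 2.39, 2.39, 3.01, 3.01, 3.01].

INTERFACE

Orientations are given as [roll, pitch, yaw] about the fixed x, y, z axes, in that order (R = Rz(yaw) Ry(pitch) Rx(roll)).
In Python, from workcell import bot gives the robot as it stands.
- The arm moves only by the tool step_hand, called after "Call:" as name(argument=value, ...), one argument or row to a line, values as JSON. Schema: {"type":"object","properties":{"moves":{"type":"array","items":{"type":"array","items":{"type":"number"},"minItems":7,"maxItems":7},"minItems":1,"maxItems":5},"squeeze":{"type":"number"},"only":{"type":"string"},"quiet":{"type":"boolean"},"lines":{"type":"string"}},"required":["moves"],"additionalProperties":false}. moves is a list of rows, 1 to 5 of them, each of 7 numbers: the finger opening in m, then dx, dy, dz in mm, then a rotation vector rx, ry, rz in units of 0.2 rad; each row is the pose to reach, as a shift and turn from the pose commanded when the call began, along the tool's axes at that moment; what a row does not reach only later rows make up. A row lasts 1/8 s, in which the tool goes at most 0.0625 m and 0.188 rad, less where a joint would pass 70% of its speed; a pose out of reach is approached as far as the arm can. The fingers move at their own pace and stop on an object; squeeze is the grip in N (left out, the last holds). Time passes only in rows, so rows that do not move let the fingers close. The tool returns the time, the measured TCP pose, the force, the opening and the grip force at its end. only (a regular expression) keeps the lines of the reply that match it, lines (a string "A,B") keeps lines A to B, and quiet returns only ok. Input that does not fit is refused with a message, and nothing moves.
- bot.observe(): the state, without advancing time (a new reading comes with each control period).
- bot.grab_frame(name): name is "side" or "top" or "wrist"; returns the picture (480x640x3 uint8, blue, green, red); there is no depth.
- bot.calibration(name): a dict with "vfov" (degrees; the focal length in pixels is half the picture's height over the tangent of half this angle, whatever the lens; pixels are square), "cx", "cy" (the principal point, pixels), "eye" and "attitude" of the camera in the world. Camera axes: x right, y down, z forward; pixel columns grow to the right and rows downward; lengths in m; the calibration is good to about 2 mm. The wrist camera is an equidistant fisheye: a pixel r from the principal point sees the ray r / f radians off the axis. A picture is of the moment at which its call begins: read the wrist's pose just before it. calibration takes no time and is no camera call; for the wrist camera it gives the pose at the moment of the call.
- bot.job_done(): hands the job in; it is judged then, once.
The state is a dict: "clock": time; "qpos": joint angles; "qd": joint speeds; "joint_efforts": joint torques, N m; "position": TCP position; "tool_rot": TCP orientation; "force": force on the tool from outside, world axes, zero at the start; "moment": the same for the moment, N m; "grip_width": finger opening in m; "finger_force": force on a finger pad.
Only numpy, scipy, OpenCV 4.12 (cv2) and the standard library are available. Lean on these libraries where they do the work, as an engineer would, in place of code of your own. Each camera call takes 0.05 s, during which the arm holds its last target. There are 200 camera calls.

TASK

On the shop counter, turn the sweets carousel by its knob until the compartment with the big round ball faces the spout, then lift the rear handle to tip the carousel so that the ball rolls into the open carton. Lower the carousel gently back to level and let go; do not touch the goods, keep the other goods in the carousel, and leave the rest of the counter alone.

Things in the scene. Friction and masses are not known exactly. Their poses are not given: they have to be found in the camera images.
- stand: Dark steel stand of the carousel, fixed to the counter, 260 x 240 mm foot. Origin on the counter below the drum's axis (carousel level). Its -x points towards the spout and carton, +x towards the rear lifting handle, z up; its yaw varies.
- drum (a joint): Turn of the white drum, rad, growing anticlockwise seen from above; turns either way without stops and stays where left (drag 0.06 N m). It has five 72-degree compartments (floor 100 mm above the counter). At 0 and every multiple of 2 pi/5 the middle of some compartment faces the spout. At 0 the knob's bar lies along the stand's x.
- knob (a point): Middle of the carousel's knob on the drum's axis, 197 mm above the counter when level: a black bar 70 mm long, 16 mm wide, 34 mm tall on a 14 mm stem. Its x axis runs along the bar's length (turned by the drum from the stand's x), z along the drum's axis. The bar can be pinched across its 16 mm from above; far compartments need more than one grasp.
- cradle (a joint): Tip of the carousel towards the spout, rad: 0 level (at rest on a rubber block), growing to a stop at 0.72. It falls back to level by its own weight if let go. Tipping takes 5 to 10 N at the handle; the ball rolls over the spout's 3 mm sill somewhere beyond 0.4 rad.
- handle (a point): Middle of the round steel lifting bar at the rear, 14 mm thick, 100 mm long across (along the cradle's y, horizontal), 165 mm behind the drum's axis and 175 mm above the counter when level, clear of the wall. It moves on an arc about point hinge, rising to about 330 mm; the bar turns freely in pinching fingers.
- hinge (a point): Point on the tipping axis, which runs along the stand's y, 100 mm to the spout side of the drum's axis, 90 mm above the counter. Axes as the stand.
- gate (a point): Point on the drum floor just inside the spout, 85 mm from the drum's axis; moves with the tipping carousel (x to the rear). The outer wall (radius 125 mm, top 145 mm above the counter) does not turn; its only gap, 84 mm wide, is the spout, with a chute 40 mm long. Dividers between compartments are 45 mm high.
- ball_center (a point): Centre of the big round ball, a paper-wrapped sweet 60 mm across, 60 to 130 g, rolling free in one compartment (about 80 mm from the drum's axis).
- carton: Open brown cardboard carton 190 x 170 mm, 42 mm high, 5 mm walls, loose on the counter beneath the spout. Origin under its centre, x along its length.
- carton_in (a point): Centre of the carton's inner floor.
- cube: Cardboard cube 42 mm, in another compartment. Origin under its centre.
- tin: Round steel tin 48 mm across, 36 mm high, in another compartment. Origin under its centre.
- bar: Paper pack 50 x 26 x 50 mm, standing in another compartment. Origin under its centre.
- pot: White stepped pot 48 mm across, 48 mm high, in another compartment. Origin under its centre.
- calculator: Bystander: black calculator 150 x 100 x 20 mm.
- coin_bowl: Bystander: white bowl 116 mm across, 45 mm high, with coins.
- jar: Bystander: jar 80 mm across, 120 mm high.
- bag_roll: Bystander: roll of bags 50 mm thick, 200 mm long, lying along its x.
- bars_box: Bystander: box of upright chocolate bars 120 x 160 x 91 mm.
- gum_box: Bystander: box 70 x 110 x 60 mm.
- ball: The big round ball as a body (see point ball_center).

How it is judged:
By the outcome, as a careful person would: the job done as asked, in the order asked, and still so for the second after the job is handed in, with the robot touching nothing.
It also fails if it takes over 70 s, if anything falls off the work surface, if the arm or the gripper's body presses on something with over 40 N, if the wrist force passes 120 N, or if a joint passes its speed limit or range.

## Working session

There is one attempt and no reset: what is moved stays moved. The work goes in short steps, Python scripts to look and compute and a tool call to move; the robot and the scene stay as the last step left them, time stands still between calls to the robot, and variables do not carry over. Pictures are saved under pics/ and viewed, at most 10 in all, crops included, and the job is handed in when it is done.

```bash
ls; mkdir -p pics; python3 - <<'E'
from workcell import bot
import cv2
for n in("side","top"):
    cv2.imwrite(f"pics/{n}0.png",bot.grab_frame(n)); print(n,bot.calibration(n))
print(bot.observe()); print(bot.calibration("wrist"))
E
```

```text
pics
workcell.py
side {'vfov': 51.027120832968905, 'cx': 314.75229896430864, 'cy': 239.04629598505537, 'eye': array([-0.09101653, -0.7748057 ,  1.07834515]), 'attitude': array([-2.31798338,  0.0034345 , -0.70688626])}
top {'vfov': 50.422603341971715, 'cx': 313.7579130414069, 'cy': 232.4872208455622, 'eye': array([0.38782701, 0.01391195, 1.33880221]), 'attitude': array([-2.98698326,  0.02019524, -1.56371461])}
{'clock': 0.1, 'qpos': array([-1.20619003,  0.52196446, -0.03632968,  1.59993785,  0.02118289,
        1.02106612, -0.1127722 ]), 'qd': array([-1.20140185e-03, -1.21542885e-03,  1.38971659e-04, -2.87469177e-03,
        3.05573007e-05, -1.54152036e-03, -8.89087748e-04]), 'joint_efforts': array([ 2.41098503e-03, -9.28479195e+01,  1.98331185e+00, -3.70541275e+01,
        1.79885561e-02,  5.26119402e-03, -6.66230608e-05]), 'position': array([0.26317438, 0.56657287, 0.23078169]), 'tool_rot': array([-3.14060238e+00,  5.19500719e-05,  2.70679596e+00]), 'force': array([-0.40952375,  0.77251735,  0.87505448]), 'moment': array([-0.02604641, -0.04407801,  0.05653164]), 'finger_force': 0.0, 'grip_width': 0.08533420188544436}
{'vfov': 65.70646984690485, 'cx': 320.3033810786255, 'cy': 231.38534845709611, 'eye': array([0.19915559, 0.59615157, 0.37362418]), 'attitude': array([2.86331067e+00, 1.74112195e-03, 1.13638009e+00])}
```
View pics/side0.png

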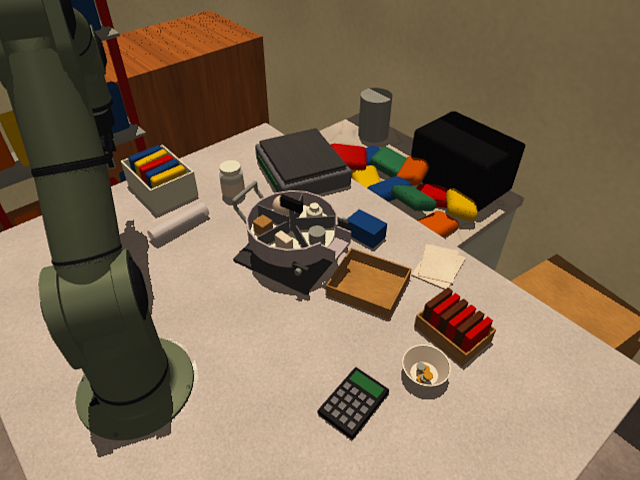

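View pics/top0.png

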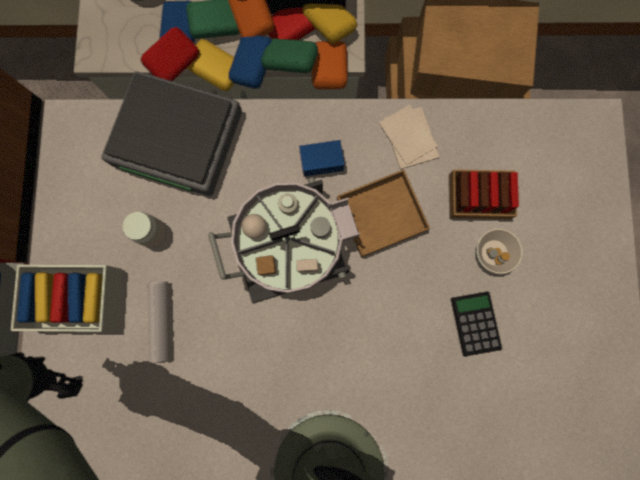

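```bash
python3 - <<'E'
import cv2,numpy as np
t=cv2.imread("pics/top0.png");s=cv2.imread("pics/side0.png")
a=cv2.resize(t[170:310,200:360],None,fx=5,fy=4.2857*5/5*1.0,interpolation=cv2.INTER_CUBIC) if 0 else cv2.resize(t[172:307,200:360],(800,675)[:2],interpolation=cv2.INTER_CUBIC)
a=cv2.resize(t[180:300,200:360],(800,600),interpolation=cv2.INTER_CUBIC)
b=cv2.resize(s[175:295,220:380],(800,600),interpolation=cv2.INTER_CUBIC)
cv2.imwrite("pics/topc.png",cv2.convertScaleAbs(a,alpha=1.3));cv2.imwrite("pics/sidec.png",cv2.convertScaleAbs(b,alpha=1.5))
E
```

View pics/topc.png

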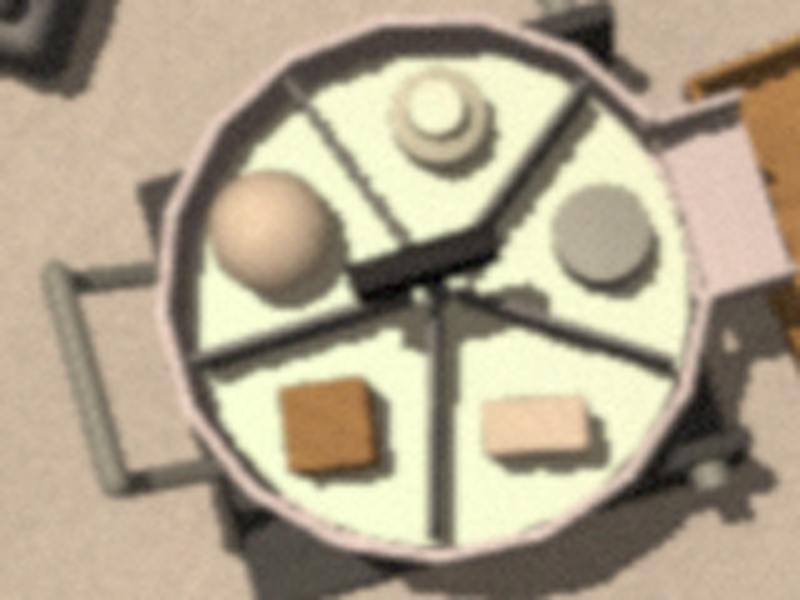

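View pics/sidec.png

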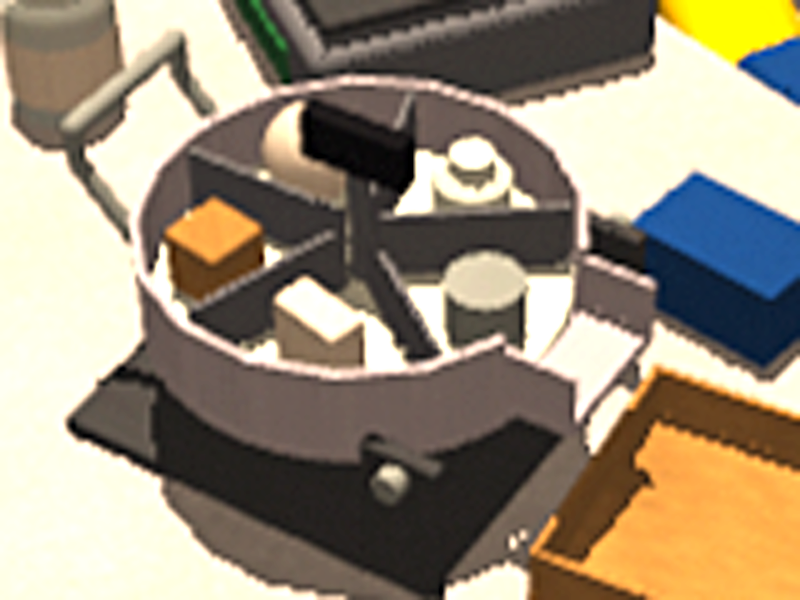

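```bash
cat > h.py <<'E'
import cv2,numpy as np
from scipy.spatial.transform import Rotation as R
from workcell import bot
def ray(c,p):
    f=240/np.tan(np.radians(c["vfov"])/2)
    d=np.array([(p[0]-c["cx"])/f,(p[1]-c["cy"])/f,1])
    return c["eye"],R.from_euler("xyz",c["attitude"]).apply(d/np.linalg.norm(d))
def plane(c,p,z):
    e,d=ray(c,p); return e+d*(z-e[2])/d[2]
def tri(c1,p1,c2,p2):
    e1,d1=ray(c1,p1);e2,d2=ray(c2,p2)
    s=np.linalg.lstsq(np.c_[d1,-d2],e2-e1,rcond=None)[0]
    a=e1+s[0]*d1;b=e2+s[1]*d2
    return (a+b)/2,np.linalg.norm(a-b)
T=lambda x,y:(200+(x+.5)/5-.5,180+(y+.5)/5-.5)
S=lambda x,y:(220+(x+.5)/5-.5,175+(y+.5)/5-.5)
def dark(img,box,th):
    x0,y0,x1,y1=box;m=np.zeros(img.shape[:2],np.uint8)
    m[y0:y1,x0:x1]=(img[y0:y1,x0:x1].max(2)<th)*255
    k=max(cv2.findContours(m,0,1)[0],key=cv2.contourArea)
    return k,cv2.minAreaRect(k)
E
python3 - <<'E'
from h import *
np.set_printoptions(precision=4,suppress=True)
t=cv2.imread("pics/top0.png");s=cv2.imread("pics/side0.png")
ct,cs=bot.calibration("top"),bot.calibration("side")
a=tri(ct,T(58,275),cs,S(178,42));b=tri(ct,T(115,487),cs,S(72,122));print("handle",a,b)
for th in(25,35,45):
    print(th,dark(t,(265,220,305,248),th)[1],dark(s,(275,190,308,215),th)[1])
# knob top-face corners by eye: side crop (305,98)(412,135); top ends
k1=tri(ct,T(352,268),cs,S(302,98)) ;print(k1)
for z in(.214,):
    L=plane(ct,T(355,285),z);Rr=plane(ct,T(493,240),z);print("knob ends",L,Rr,(L+Rr)/2,np.linalg.norm(L-Rr),np.arctan2(*(L-Rr)[1::-1]))
mid=(a[0]+b[0])/2;v=b[0]-a[0]
print("handle mid",mid,"len",np.linalg.norm(v),"yaw perp",np.arctan2(v[0],-v[1]))
# rim ellipse points crop
P=[plane(ct,T(x,y),.145)[:2] for x,y in[(165,265),(220,130),(290,65),(385,25),(480,25),(575,65),(190,400),(255,490),(340,540),(440,552),(535,540),(640,470),(690,385)]]
P=np.array(P);A=np.c_[2*P,np.ones(len(P))];c=np.linalg.lstsq(A,(P**2).sum(1),rcond=None)[0];print("rim c",c[:2],"r",np.sqrt(c[2]+c[0]**2+c[1]**2))
print("dist",np.hypot(*(mid[:2]-c[:2])),"yaw",np.arctan2(*(mid[:2]-c[:2])[::-1]))
for n,(x,y),z in(("ball",(270,233),.13),("chute",(735,200),.1),):print(n,plane(ct,T(x,y),z))
for x,y in[(585,88),(675,365),(437,540),(205,362),(292,85)]:
    p=plane(ct,T(x,y),.145)[:2]-c[:2];print("div",np.degrees(np.arctan2(p[1],p[0])))
E
```

```text
handle (array([0.5646, 0.276 , 0.1741]), np.float64(0.003090110244934532)) (array([0.4668, 0.2438, 0.1825]), np.float64(0.005014642285932472))
25 ((285.050048828125, 235.1500244140625), (2.8460497856140137, 25.298219680786133), 71.56504821777344) ((291.2784729003906, 204.12770080566406), (24.129457473754883, 11.70417308807373), 19.440032958984375)
35 ((285.6500244140625, 236.45001220703125), (6.324555397033691, 27.511816024780273), 71.56504821777344) ((291.3848876953125, 204.5931396484375), (22.24551773071289, 17.325334548950195), 6.009006023406982)
45 ((282.8865966796875, 235.49485778808594), (11.574946403503418, 40.41078186035156), 66.03751373291016) ((291.0, 204.5), (19.0, 22.0), 90.0)
(array([0.5587, 0.1366, 0.2169]), np.float64(0.004268229747191926))
knob ends [0.5533 0.1343 0.214 ] [0.5739 0.0728 0.214 ] [0.5636 0.1035 0.214 ] 0.06485127053417399 1.8942894818389922
handle mid [0.5157 0.2599 0.1783] len 0.10331263672315275 yaw perp -1.2532401196955156
rim c [0.5635 0.1033] r 0.12834036227925938
dist 0.16372787919687684 yaw 1.8668595711664708
ball [0.5909 0.1848 0.13  ]
chute [ 0.6132 -0.0405  0.1   ]
div -36.195364164255004
div -108.29412953733305
div -178.85692972066465
div 108.85012184658284
div 36.077625105739486
```

```bash
cat >> h.py <<'E'
def go(x,y,z,yaw):
    o=bot.observe();R0=R.from_euler("xyz",o["tool_rot"]);R1=R.from_euler("xyz",[np.pi,0,yaw])
    print("clk",o["clock"],"d",np.round(R0.inv().apply(np.array([x,y,z])-o["position"]),4),"rv",np.round((R0.inv()*R1).as_rotvec(),4),"q",np.round(o["qpos"],2))
E
python3 -c "
from h import *
go(.5636,.1034,.25,1.88)"
```

```text
clk 0.1 d [-0.4676 -0.2935 -0.0189] rv [-9.000e-04  5.000e-04  8.268e-01] q [-1.21  0.52 -0.04  1.6   0.02  1.02 -0.11]
```

The rows are not in the units I measure in: shifts go in mm and turns go in units of 0.2 rad. I convert before sending: -0.1 m is -100, -0.25 m is -250, 0.1 rad is 0.5.

Call:
step_hand(
  moves=[
    [0.06, -50, -30, -20, 0, 0, 0.5],
    [0.06, -100, -60, -20, 0, 0, 1],
    [0.06, -150, -90, -20, 0, 0, 1.5],
    [0.06, -200, -125, -20, 0, 0, 2],
    [0.06, -250, -155, -20, 0, 0, 2.5],
  ],
  squeeze=60,
)

```text
clock: 0.72
position: [0.4254, 0.319, 0.2513]
tool_rot: [-3.141, -0.0, 2.203]
force: [1.6, 0.2, -0.1]
grip_width: 0.0598
finger_force: 0.0
```

```bash
python3 -c "
from h import *
go(.5636,.1034,.25,1.88)"
```

```text
clk 0.725 d [-0.2556 -0.0159  0.0013] rv [-2.000e-04  0.000e+00  3.233e-01] q [-0.86  0.35  0.14  1.83 -0.06  0.96 -0.06]
```

In the tool's units: -0.254 m is -254, -0.235 m is -235, 0.32 rad is 1.6.

Call:
step_hand(
  moves=[
    [0.06, -60, -4, 0, 0, 0, 0.4],
    [0.06, -120, -8, 0, 0, 0, 0.8],
    [0.06, -180, -11, 0, 0, 0, 1.2],
    [0.06, -235, -14, 0, 0, 0, 1.6],
    [0.06, -254, -16, 0, 0, 0, 1.6],
  ],
)

```text
clock: 1.35
position: [0.5638, 0.1038, 0.251]
tool_rot: [-3.141, 0.001, 1.882]
force: [-0.1, 1.2, 0.3]
grip_width: 0.0601
finger_force: 0.0
```

```bash
python3 -c "
from h import *
go(.5636,.1034,.181,1.88)
print(bot.calibration('wrist'))
cv2.imwrite('pics/w1.png',bot.grab_frame('wrist'))"
```

```text
clk 1.35 d [-0.0003 -0.0003  0.07  ] rv [-0.0004  0.0012  0.0022] q [-0.49  0.43  0.29  1.73 -0.14  1.    0.16]
{'vfov': 65.70646984690485, 'cx': 320.3033810786255, 'cy': 231.38534845709611, 'eye': array([0.54156956, 0.17042743, 0.3937955 ]), 'attitude': array([2.86167395e+00, 9.36293850e-04, 3.11763252e-01])}
```

View pics/w1.png

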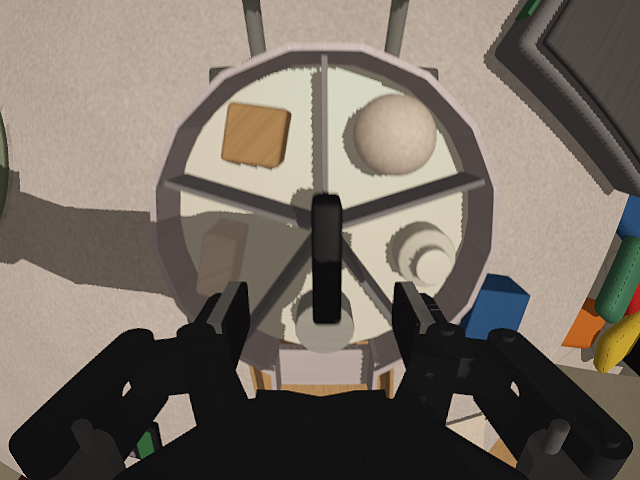

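In the tool's units: 0.07 m is 70, 0.065 m is 65.

Call:
step_hand(
  moves=[
    [0.06, 0, 0, 35, 0, 0, 0],
    [0.06, 0, 0, 65, 0, 0, 0],
    [0.06, 0, 0, 70, 0, 0, 0],
    [0.0, 0, 0, 70, 0, 0, 0],
    [0.0, 0, 0, 70, 0, 0, 0],
  ],
  squeeze=60,
)

```text
clock: 2.02
position: [0.5632, 0.1074, 0.1824]
tool_rot: [3.14, -0.0, 1.887]
force: [-0.3, -0.2, -0.5]
grip_width: 0.0243
finger_force: 0.0
```

Call:
step_hand(
  moves=[
    [0.0, 0, 0, 0, 0, 0, 0],
    [0.0, 0, 0, 0, 0, 0, 0],
    [0.0, 0, 0, 0, 0, 0, 0.5],
    [0.0, 0, 0, 0, 0, 0, 1],
    [0.0, 0, 0, 0, 0, 0, 1.5],
  ],
)

```text
clock: 2.65
position: [0.5667, 0.1084, 0.183]
tool_rot: [3.132, -0.002, 1.585]
force: [30.7, 6.9, -13.8]
grip_width: 0.015
finger_force: 60.8
```

```bash
python3 -c "
from h import *
go(.5636,.1034,.181,1.88)"
```

```text
clk 2.65 d [-0.005  -0.0032  0.0019] rv [ 0.0094 -0.0005 -0.2955] q [-0.53  0.52  0.34  1.8  -0.22  0.85 -0.07]
```

Call:
step_hand(
  moves=[
    [0.0, 1, 3, 0, 0, 0, 0],
    [0.0, 2, 5, 0, 0, 0, 0],
    [0.0, 2, 5, 0, 0, 0, 0],
  ],
)

```text
clock: 3.02
position: [0.5669, 0.1086, 0.1827]
tool_rot: [-3.14, 0.0, 1.586]
force: [-13.4, -4.7, 19.8]
grip_width: 0.0154
finger_force: 66.1
```

Call:
step_hand(
  moves=[
    [0.0, -1, -1.5, 0, 0, 0, 0],
    [0.0, -1, -1.5, 0, 0, 0, 0.5],
    [0.0, -1, -1.5, 0, 0, 0, 1],
    [0.0, -1, -1.5, 0, 0, 0, 1.5],
    [0.0, -1, -1.5, 0, 0, 0, 2],
  ],
)

```text
clock: 3.65
position: [0.5687, 0.1082, 0.1829]
tool_rot: [3.136, -0.003, 1.184]
force: [17.1, -1.3, -3.7]
grip_width: 0.0151
finger_force: 62.4
```

```bash
python3 -c "
from h import *
go(.5636,.1034,.181,-.63)"
```

```text
clk 3.65 d [-0.0064 -0.0029  0.0018] rv [ 1.1000e-03 -6.6000e-03  1.8135e+00] q [-0.6   0.54  0.45  1.8  -0.3   0.86 -0.4 ]
```

In the tool's units: 0.0035 m is 3.5, 0.0045 m is 4.5, 0.6 rad is 3.

Call:
step_hand(
  moves=[
    [0.0, 0, 2, 0, 0, 0, 0.6],
    [0.0, 0, 3, 0, 0, 0, 1.2],
    [0.0, 0, 3.5, 0, 0, 0, 1.8],
    [0.0, 0, 4, 0, 0, 0, 2.4],
    [0.0, 0, 4.5, 0, 0, 0, 3],
  ],
)

```text
clock: 4.28
position: [0.571, 0.1065, 0.1828]
tool_rot: [3.141, -0.002, 0.583]
force: [-1.9, -3.1, 10.9]
grip_width: 0.0153
finger_force: 64.7
```

```bash
python3 -c "
from h import *
go(.5636,.1034,.181,-.63)"
```

```text
clk 4.275 d [-0.0079 -0.0015  0.0018] rv [-1.0000e-03 -1.9000e-03  1.2129e+00] q [-0.7   0.59  0.61  1.79 -0.42  0.89 -0.89]
```

Call:
step_hand(
  moves=[
    [0.0, 0, 0.5, 0, 0, 0, 0.6],
    [0.0, 0, 1, 0, 0, 0, 1.2],
    [0.0, -0.3, 1.5, 0, 0, 0, 1.8],
    [0.0, -0.5, 2, 0, 0, 0, 2.4],
    [0.0, -0.8, 2.5, 0, 0, 0, 3],
  ],
)

```text
clock: 4.9
position: [0.5718, 0.1037, 0.1828]
tool_rot: [-3.141, -0.002, -0.017]
force: [-1.7, -4.1, 10.0]
grip_width: 0.0154
finger_force: 64.6
```

Call:
step_hand(
  moves=[
    [0.0, 0, 0.5, 0, 0, 0, 0.6],
    [0.0, 0, 1, 0, 0, 0, 1.2],
    [0.0, -0.3, 1.5, 0, 0, 0, 1.8],
    [0.0, -0.5, 2, 0, 0, 0, 2.4],
    [0.0, -0.8, 2.5, 0, 0, 0, 2.95],
  ],
)

```text
clock: 5.52
position: [0.571, 0.1011, 0.1828]
tool_rot: [-3.14, -0.001, -0.607]
force: [-0.9, -3.9, 10.3]
grip_width: 0.0152
finger_force: 64.7
```

```bash
python3 -c "
from h import *
go(.5636,.1034,.181,-.63)"
```

```text
clk 5.525 d [-0.0074  0.0023  0.0018] rv [-0.0017 -0.0013  0.023 ] q [-0.87  0.71  0.93  1.8  -0.67  0.98 -1.84]
```

In the tool's units: -0.01 m is -10, 0.025 rad is 0.125.

Call:
step_hand(
  moves=[
    [0.0, 0, 0, 0, 0, 0, 0.125],
    [0.0, 0, 0, 0, 0, 0, 0.125],
    [0.05, 0, 0, 0, 0, 0, 0.125],
    [0.05, 0, 0, 0, 0, 0, 0.125],
    [0.05, 0, 0, -10, 0, 0, 0.125],
  ],
)

```text
clock: 6.15
position: [0.57, 0.1016, 0.1914]
tool_rot: [3.141, 0.001, -0.628]
force: [-0.0, -0.2, -0.4]
grip_width: 0.0498
finger_force: 0.0
```

Call:
step_hand(
  moves=[
    [0.05, 0, 0, -50, 0, 0, 0],
    [0.05, 0, 0, -100, 0, 0, 0],
    [0.05, -50, 0, -100, 0, 0, 0],
    [0.05, -70, 0, -100, 0, 0, 0],
  ],
)

```text
clock: 6.65
position: [0.5123, 0.1438, 0.2921]
tool_rot: [-3.14, 0.001, -0.627]
force: [1.3, 0.2, -0.8]
grip_width: 0.0504
finger_force: 0.0
```

```bash
python3 - <<'E'
from h import *
go(.5636,.1034,.181,-.63)
w=bot.calibration('wrist');print(w)
cv2.imwrite('pics/w2.png',bot.grab_frame('wrist'))
cv2.imwrite('pics/top2.png',bot.grab_frame('top'))
E
```

```text
clk 6.65 d [0.0654 0.0028 0.1111] rv [-0.0012  0.0009  0.0029] q [-1.14  0.53  1.11  1.8  -0.52  1.14 -2.05]
{'vfov': 65.70646984690485, 'cx': 320.3033810786255, 'cy': 231.38534845709611, 'eye': array([0.56780853, 0.1028657 , 0.43486277]), 'attitude': array([ 2.86258756e+00,  4.43248982e-04, -2.19751843e+00])}
```

View pics/w2.png

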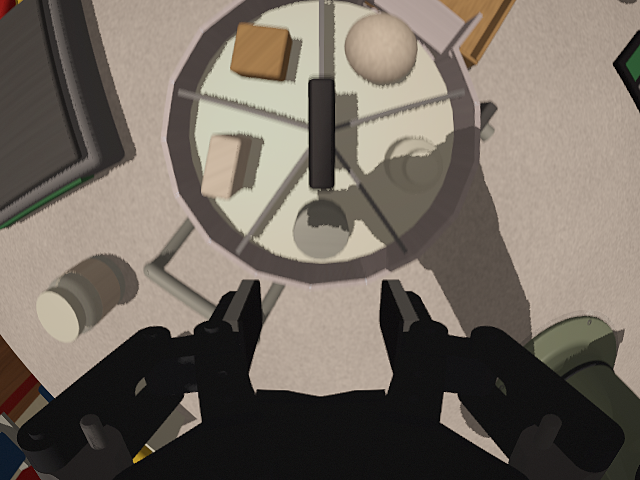

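```bash
cat >> h.py <<'E'
def wplane(c,p,z):
    f=240/np.tan(np.radians(c["vfov"])/2);u=np.array([p[0]-c["cx"],p[1]-c["cy"]]);r=np.linalg.norm(u)
    d=np.r_[np.sin(r/f)*u/r,np.cos(r/f)];d=R.from_euler("xyz",c["attitude"]).apply(d)
    return c["eye"]+d*(z-c["eye"][2])/d[2]
E
python3 - <<'E'
from h import *
np.set_printoptions(precision=4,suppress=True)
w=bot.calibration('wrist')
W1={'vfov':w['vfov'],'cx':w['cx'],'cy':w['cy'],'eye':np.array([0.54156956,0.17042743,0.3937955]),'attitude':np.array([2.86167395,9.36293850e-04,3.11763252e-01])}
for nm,c,pts in(("w2",w,[(325,4),(181,93),(240,250),(404,250),(462,93)]),("w1",W1,[(323,58),(168,179),(481,180)])):
    P=[wplane(c,p,.145)[:2] for p in pts]; C=np.array([.5668,.1038])
    print(nm,[round(float(np.degrees(np.arctan2(*(q-C)[::-1]))),1) for q in P],[round(float(np.hypot(*(q-C))),3) for q in P])
# knob top corners
P=np.array([wplane(w,p,.214)[:2] for p in[(309,80),(334,80),(334,188),(309,188)]]);print("knob2",P.mean(0),np.linalg.norm(P[0]-P[3]))
P=np.array([wplane(W1,p,.214)[:2] for p in[(312,197),(341,197),(341,321),(313,321)]]);print("knob1",P.mean(0),np.linalg.norm(P[0]-P[3]))
a=wplane(w,(155,268),.175);b=wplane(w,(200,300),.175);print("handle",a,b,np.degrees(np.arctan2(*(b-a)[1::-1]))-90+180)
# chute side walls in w1: left (279,350),(284,385), right(360,346),(367,385)
a=[wplane(W1,p,.1)[:2] for p in[(281,347),(361,346)]];print("spout",a)
E
```

```text
w2 [-37.7, 37.5, 109.6, 179.6, -109.3] [0.101, 0.117, 0.119, 0.12, 0.118]
w1 [108.9, 179.0, 36.7] [0.118, 0.119, 0.118]
knob2 [0.5645 0.1051] 0.06460742456241471
knob1 [0.5657 0.1061] 0.06911240534856888
handle [0.5608 0.273  0.175 ] [0.5178 0.2594 0.175 ] -72.50625409622756
spout [array([ 0.5667, -0.0291]), array([ 0.638 , -0.0049])]
```

```bash
python3 - <<'E'
import cv2
t=cv2.imread("pics/top2.png")
a=cv2.resize(t[180:300,200:360],(800,600),interpolation=cv2.INTER_CUBIC)
cv2.imwrite("pics/topc2.png",cv2.convertScaleAbs(a,alpha=1.3))
E
```

```text
(no output)
```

View pics/topc2.png

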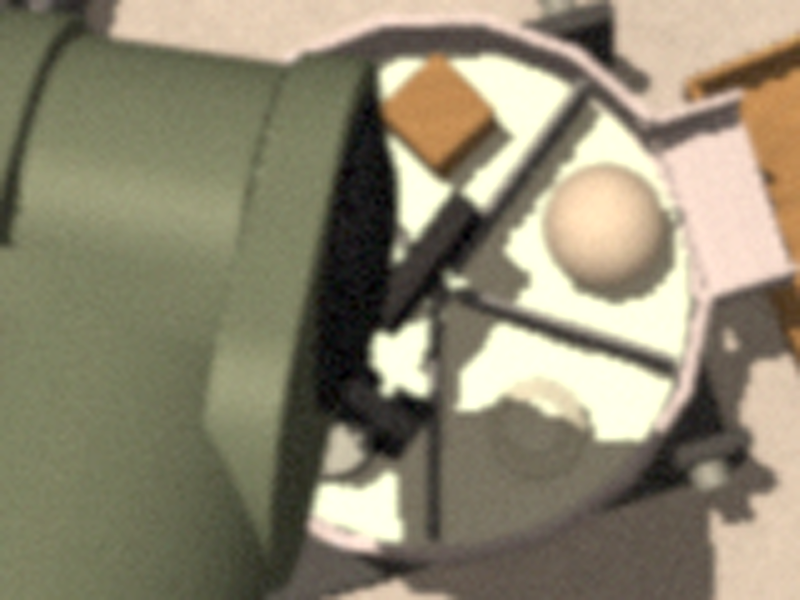

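```bash
python3 -c "
from h import *
go(.516,.2605,.26,.307)"
```

```text
clk 6.75 d [-0.0651 -0.0963  0.032 ] rv [-1.400e-03  7.000e-04 -9.328e-01] q [-1.14  0.53  1.11  1.8  -0.52  1.14 -2.05]
```

Call:
step_hand(
  moves=[
    [0.05, -15, -20, 0, 0, 0, -0.9],
    [0.05, -30, -40, 10, 0, 0, -1.8],
    [0.05, -40, -60, 20, 0, 0, -2.7],
    [0.05, -55, -80, 30, 0, 0, -3.6],
    [0.05, -65, -96, 32, 0, 0, -4.5],
  ],
  squeeze=40,
)

```text
clock: 7.38
position: [0.5178, 0.259, 0.2591]
tool_rot: [3.141, 0.0, 0.278]
force: [-0.3, -0.2, -0.2]
grip_width: 0.0497
finger_force: 0.0
```

Call:
step_hand(
  moves=[
    [0.05, 0, 0, 0, 0, 0, -0.165],
    [0.05, 0, 0, 0, 0, 0, -0.165],
  ],
)

```text
clock: 7.62
position: [0.518, 0.2573, 0.2597]
tool_rot: [3.141, -0.0, 0.301]
force: [0.2, -0.2, 0.8]
grip_width: 0.05
finger_force: 0.0
```

```bash
python3 -c "
from h import *
go(.516,.2605,.157,.307)
print(bot.calibration('wrist'))
cv2.imwrite('pics/w3.png',bot.grab_frame('wrist'))"
```

```text
clk 7.625 d [-0.001  -0.0037  0.1027] rv [ 0.0003 -0.0004 -0.0061] q [-1.1   0.53  0.8   1.72 -0.43  1.07 -1.43]
{'vfov': 65.70646984690485, 'cx': 320.3033810786255, 'cy': 231.38534845709611, 'eye': array([0.58353488, 0.27801173, 0.40255986]), 'attitude': array([ 2.86322666e+00, -8.04005478e-04, -1.26954694e+00])}
```

View pics/w3.png

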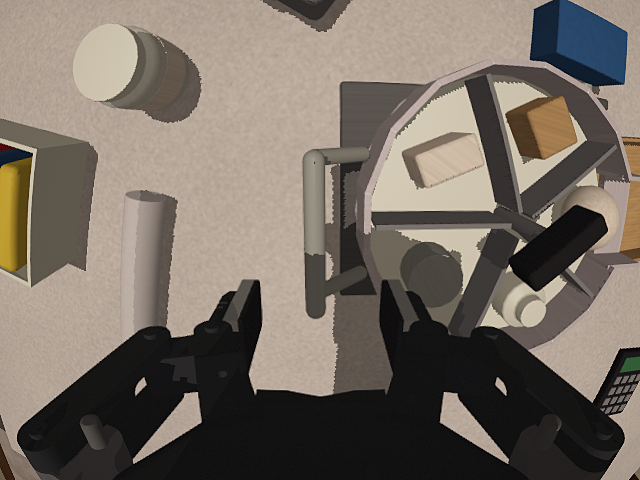

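```bash
python3 -c "
from h import *
w=bot.calibration('wrist')
a=wplane(w,(314,157),.175);b=wplane(w,(315,312),.175);print(a,b,(a+b)/2,np.linalg.norm(a-b),np.degrees(np.arctan2(*(a-b)[1::-1])))
m=(a+b)/2;go(m[0],m[1],.157,.307)"
```

```text
[0.56534879 0.27623358 0.175     ] [0.46504159 0.24491175 0.175     ] [0.51519519 0.26057267 0.175     ] 0.10508373547340326 17.341442695429386
clk 7.675 d [-0.0016 -0.004   0.1027] rv [ 0.0002 -0.0003 -0.0064] q [-1.1   0.53  0.8   1.72 -0.43  1.07 -1.43]
```

In the tool's units: -0.004 m is -4, 0.102 m is 102.

Call:
step_hand(
  moves=[
    [0.05, -1, -4, 40, 0, 0, 0],
    [0.05, -1, -4, 80, 0, 0, 0],
    [0.05, -1, -4, 100, 0, 0, 0],
    [0.05, -1, -4, 102, 0, 0, 0],
    [0.0, -1, -4, 102, 0, 0, 0],
  ],
  squeeze=40,
)

```text
clock: 8.3
position: [0.5158, 0.2617, 0.1582]
tool_rot: [3.142, -0.001, 0.303]
force: [-0.2, -1.1, 0.2]
grip_width: 0.0332
finger_force: 0.0
```

Call:
step_hand(
  moves=[
    [0.0, 0, 0, 0, 0, 0, 0],
    [0.0, 0, 0, 0, 0, 0, 0],
    [0.0, 0, 0, 0, 0, 0, 0],
  ],
)

```text
clock: 8.68
position: [0.5162, 0.2608, 0.1585]
tool_rot: [3.141, -0.002, 0.303]
force: [1.9, -7.0, 5.6]
grip_width: 0.0126
finger_force: 39.1
```

```bash
python3 -c "
from h import *
go(.5152,.2606,.157,.307)"
```

```text
clk 8.675 d [-0.001  -0.0001  0.0015] rv [ 0.001  -0.0016 -0.0036] q [-1.04  0.65  0.7   1.82 -0.53  0.87 -1.35]
```

Call:
step_hand(
  moves=[
    [0.0, 0, 7, -20, 0, 0, 0],
    [0.0, 0, 16, -39, 0, 0, 0],
    [0.0, 0, 25.5, -57, 0, 0, 0],
    [0.0, 0, 37, -74.5, 0, 0, 0],
    [0.0, 0, 49.7, -91, 0, 0, 0],
  ],
)

```text
clock: 9.3
position: [0.5307, 0.2153, 0.2497]
tool_rot: [-3.14, -0.002, 0.305]
force: [4.2, 7.2, -2.0]
grip_width: 0.0123
finger_force: 38.9
```

```bash
python3 -c "
from h import *
cv2.imwrite('pics/s4.png',bot.grab_frame('side'))
go(.5152,.2606,.157,.307)"
```

```text
clk 9.35 d [-0.0016 -0.0493  0.0948] rv [-0.002  -0.003  -0.0035] q [-1.02  0.53  0.79  1.75 -0.43  1.04 -1.35]
```

Call:
step_hand(
  moves=[
    [0.0, 0, 8, -9.5, 0, 0, 0],
    [0.0, 0, 15.7, -17.6, 0, 0, 0],
    [0.0, 0, 23.6, -25.4, 0, 0, 0],
    [0.0, 0, 28.7, -30.2, 0, 0, 0],
    [0.0, 0, 33.9, -34.8, 0, 0, 0],
  ],
)

```text
clock: 9.98
position: [0.5405, 0.1847, 0.2845]
tool_rot: [-3.138, -0.002, 0.307]
force: [-1.6, 13.4, 7.4]
grip_width: 0.0126
finger_force: 39.7
```

Call:
step_hand(
  moves=[
    [0.0, 0, 0, 0, 0, 0, 0],
    [0.0, 0, 0, 0, 0, 0, 0],
    [0.0, 0, 0, 0, 0, 0, 0],
    [0.0, 0, 0, 0, 0, 0, 0],
    [0.0, 0, 0, 0, 0, 0, 0],
  ],
)

```text
clock: 10.6
position: [0.5405, 0.1848, 0.2844]
tool_rot: [-3.138, -0.003, 0.307]
force: [-2.2, 13.9, 8.3]
grip_width: 0.0122
finger_force: 39.8
```

```bash
python3 -c "
from h import *
s=bot.grab_frame('side')[150:330,220:460]; t=bot.grab_frame('top')[150:330,200:440]
cv2.imwrite('pics/st5.png',cv2.convertScaleAbs(cv2.resize(np.vstack([s,t])if 0 else np.hstack([s,t]),(800,300)),alpha=1.3))"
```

```text
(no output)
```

View pics/st5.png

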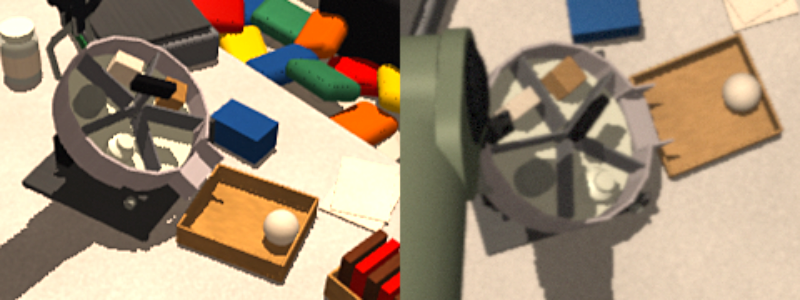

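In the tool's units: 0.0515 m is 51.5, -0.0466 m is -46.6.

Call:
step_hand(
  moves=[
    [0.0, 0, -10.3, 9.4, 0, 0, 0],
    [0.0, 0, -20.1, 19.2, 0, 0, 0],
    [0.0, 0, -29.5, 29.5, 0, 0, 0],
    [0.0, 0, -38.3, 40.3, 0, 0, 0],
    [0.0, 0, -46.6, 51.5, 0, 0, 0],
  ],
)

```text
clock: 11.32
position: [0.5267, 0.2277, 0.2319]
tool_rot: [-3.141, -0.002, 0.305]
force: [4.3, 1.1, -3.9]
grip_width: 0.0123
finger_force: 39.8
```

Call:
step_hand(
  moves=[
    [0.0, 0, -7.6, 11.5, 0, 0, 0],
    [0.0, 0, -14.8, 23.5, 0, 0, 0],
    [0.0, 0, -21.2, 35.8, 0, 0, 0],
    [0.0, 0, -27.1, 48.4, 0, 0, 0],
    [0.0, 0, -32.3, 61.3, 0, 0, 0],
  ],
)

```text
clock: 11.95
position: [0.5169, 0.258, 0.1699]
tool_rot: [-3.142, -0.001, 0.305]
force: [5.5, 3.0, -2.5]
grip_width: 0.0119
finger_force: 39.2
```

Call:
step_hand(
  moves=[
    [0.0, 0, -1, 2.5, 0, 0, 0],
    [0.0, 0, -2, 5, 0, 0, 0],
    [0.0, 0, -3, 8, 0, 0, 0],
    [0.0, 0, -3.8, 10.5, 0, 0, 0],
    [0.0, 0, -4.2, 12, 0, 0, 0],
  ],
)

```text
clock: 12.58
position: [0.5162, 0.2609, 0.1609]
tool_rot: [-3.14, -0.001, 0.304]
force: [-5.3, -8.2, 39.3]
grip_width: 0.0122
finger_force: 43.3
```

```bash
python3 -c "
from h import *
go(.5162,.2608,.1585,.307)"
```

```text
clk 12.575 d [0.     0.0001 0.0024] rv [-0.0013 -0.0014 -0.0034] q [-1.04  0.64  0.7   1.82 -0.53  0.87 -1.35]
```

Call:
step_hand(
  moves=[
    [0.0, 0, 0, -2, 0, 0, 0],
    [0.0, 0, 0, -3, 0, 0, 0],
    [0.05, 0, 0, -3, 0, 0, 0],
    [0.05, 0, 0, -3, 0, 0, 0],
    [0.05, 0, 0, -3, 0, 0, 0],
  ],
  squeeze=20,
)

```text
clock: 13.2
position: [0.5152, 0.2615, 0.1612]
tool_rot: [-3.142, 0.0, 0.305]
force: [-1.2, 0.0, 0.4]
grip_width: 0.0502
finger_force: 0.0
```

Call:
step_hand(
  moves=[
    [0.05, 0, 0, -20, 0, 0, 0],
    [0.05, 0, 0, -60, 0, 0, 0],
    [0.05, 0, 0, -110, 0, 0, 0],
    [0.05, 0, -50, -130, 0, 0, 0],
    [0.05, 0, -100, -140, 0, 0, 0],
  ],
)

```text
clock: 13.82
position: [0.4852, 0.3581, 0.3028]
tool_rot: [-3.14, -0.001, 0.304]
force: [-0.0, 0.2, 0.7]
grip_width: 0.05
finger_force: 0.0
```

Call:
step_hand(
  moves=[
    [0.05, 0, -50, 0, 0, 0, 0],
    [0.05, 0, -90, 0, 0, 0, 0],
    [0.05, 0, -90, 0, 0, 0, 0],
  ],
)

```text
clock: 14.2
position: [0.4565, 0.4458, 0.3004]
tool_rot: [3.141, 0.001, 0.309]
force: [0.4, -0.3, 0.2]
grip_width: 0.0502
finger_force: 0.0
```

```bash
python3 -c "
from h import *
s=bot.grab_frame('side')[150:330,220:460]; t=bot.grab_frame('top')[150:330,200:440]
cv2.imwrite('pics/st6.png',cv2.convertScaleAbs(cv2.resize(np.hstack([s,t]),(800,300)),alpha=1.3))"
```

```text
(no output)
```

View pics/st6.png

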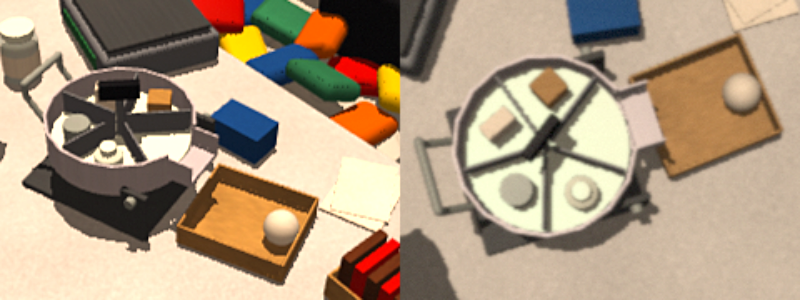

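The carousel is back to level, the ball rests in the carton at about (742,93) in the picture's top-view half, and the other four goods are still in their compartments.

```bash
python3 -c "
from workcell import bot
print(bot.job_done())"
```

```text
the job is handed in; nothing more can be done
None
```

The job is handed in: the ball is in the carton, the carousel is level and released, and the other four goods are still in it; no verdict was returned.

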